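Hold the tilting work table at its bevel mark

ROBOT

A 6-joint arm with a two-finger parallel gripper is mounted at the origin on the work surface. World frame = base frame: x ahead of the robot, y to its left, z up, the work surface at z = 0. Lengths are in m, angles in rad, forces in N, time in s.
With the tool pointing down it reaches from about 0.35 to 1 m from the base axis. Payload 7.1 kg.
Tool frame: the origin (TCP) lies between the finger pads; the fingertips stand 22 mm ahead of it and the grasp point (between the pads) lies 3 mm ahead of it; z points along the fingers, y is the line along which they close (so a half turn about z gives the same grasp; the last joint's range is limited). The gripper opens to 85 mm and grips with 20 to 120 N. Pads are 22 mm wide; open, the fingers measure 114 mm over their backs; the gripper's body (76 mm by 85 mm) begins 54 mm behind the grasp point. The pads swing forward as they close: fully open they stand 13 mm farther back than shut.
Start: joints at [1.109, 0.423, 1.63, -0, 1.089, -0.019], TCP at [0.268, 0.565, 0.253] pointing down, gripper open.
Joint ranges: [-3, 3], [-0.9, 2.11], [0.09, 2.58], [-1.31, 4.45], [0.11, 2.69], [-2.54, 2.54]. Speed limits (rad/s): [2.39, 2.39, 3.01, 3.14, 3.14, 3.14].

INTERFACE

Orientations are given as a rotation vector (axis times angle).
In Python, from rig import manip gives the robot as it stands. The module is installed in compiled form; this text tells all that it offers. Calls block until the motion is done:
- manip.move_to(position, orientation): joint-space move of the TCP to a pose.
- manip.servo_line(position, orientation=None, rate=0.15): straight line of the TCP; orientation=None keeps the orientation; rate is the mean speed in m/s.
- manip.set_joints(angles): joint-space move.
- manip.command_gripper(opening, f_grip=None): finger opening in m; f_grip is the grip in N (None keeps the last); returns when the fingers have stopped.
- manip.hold(seconds).
- manip.solve_ik(position, orientation): joint angles nearest the present ones, or None.
- manip.camera(name): name is "scene" or "top" or "wrist"; returns a dict with "image" (384x512x3 uint8, red, green, blue), "fx", "fy", "cx", "cy" (pixels), "cam_to_world" (4x4, takes a point from camera to world coordinates); the wrist camera has in their place "mount" (4x4, takes a point from camera to tool coordinates, whose origin is the TCP and whose axes are the flange's). Camera axes: x right, y down, z forward; pixel columns grow to the right and rows downward; lengths in m; the calibration is good to about 2 mm. A picture is of the moment at which its call begins: read the wrist's pose just before it. There is no depth.
A pose or a line that the arm cannot do raises manip.IKError and nothing moves.
- manip.sign_off(): hands the job in; it is judged then, once.
Readings, each from a call of its own:
- manip.get_time(): time.
- manip.get_joint_positions(): joint angles.
- manip.get_joint_vel(): joint speeds.
- manip.get_tau(): joint torques, N m.
- manip.get_position(): TCP position.
- manip.get_ee_rot(): TCP orientation.
- manip.get_contact_force(): force on the tool from outside, world axes, zero at the start.
- manip.get_torque(): the same for the moment, N m.
- manip.get_width(): finger opening in m.
- manip.get_grip_force(): force on a finger pad.
Only numpy, scipy, OpenCV 4.12 (cv2) and the standard library are available. Lean on these libraries where they do the work, as an engineer would, in place of code of your own. Each camera call takes 0.05 s, during which the arm holds its last target. There are 200 camera calls.

TASK

The tilting work table is top-heavy and lies on the rest at its -y end. Take its springy hand lever by the orange knob, bring the table up until its black pointer stands inside the red sector of the scale and keep it there for at least six seconds without a break, then lay the table gently back on the same rest and let go of the knob. Touch only the lever, never let the table drop hard onto a rest, and leave the tools around it alone.

Things in the scene. Friction and masses are not known exactly. Their poses are not given: they have to be found in the camera images.
- stand: fixed stand on the bench: steel base 240 x 360 x 16 mm, two green posts (163 mm high) at x = -85 and +85 mm, a rubber-topped rest near each end (y = -150, +150 mm). Origin: centre of its underside. z up; x along the pivot axis, away from the robot at yaw 0; y the way the table tips. Lever on its -x side (towards the robot), scale and pointer on its +x side.
- pivot (a point): point on the level pivot axis (along the stand's x) in the plane of the lever, in the stand's frame at x -125, y 0, z +140 mm. Its axes are the stand's.
- tilt (a joint): tilt of the table about the pivot axis, rad: 0 level, positive tips its top and the pointer towards the stand's +y. Stops (the rests) at -0.33 and +0.33; starts at rest at -0.33. Toppling moment about 0.50 N m x sin(tilt), away from level; moment of inertia 0.06 kg m2; bearing drag 0.08 N m s/rad, no dry friction. Moment and inertia are nominal and grow with the hidden mass.
- lever (a joint): bend of the springy lever, rad: lever angle minus tilt, within -0.9 to 0.9. It pushes the table with 0.28 N m per rad of bend (plus damping 0.02 N m s/rad). Weaker than the toppling moment: with the knob held still the table runs away with a time constant of 0.6 to 1.3 s, so the knob must be moved all the time. Lifting the table off its rest takes a bend of about 0.45 to 0.72.
- table_mid (a point): the tilting table, 6 kg nominal (hidden, 0.8 to 1.2 times), centre of mass 8 mm above the axis: grey plate 130 (x) x 360 (y) x 14 mm, top face 11 mm above the axis, wooden workpiece 85 x 200 mm and two blue clamps on it (up to 56 mm above the axis), and the pointer. This point: on the pivot axis, mid-stand, 140 mm up; axes turn with it. Not to be touched.
- pointer_tip (a point): tip of the black pointer, 160 mm above the pivot axis (when level), 105 mm on the stand's +x side; moves with the table. The pointer is straight and 7 to 16 mm wide.
- mark_mid (a point): middle of the red sector on the white scale, at the same radius of 160 mm and the same x as the pointer tip. The sector reaches 0.1 rad (16 mm) to either side of this point. It keeps still during the job and must not be pushed.
- mark (a joint): where the middle of the red sector is set on the scale: the tilt in rad (same zero and sign as tilt) at which the pointer stands in its middle. Between -0.12 and +0.12.
- knob (a point): centre of the orange knob at the end of the lever: a crosswise roller 44 mm long (along the stand's x), 34 mm in diameter, flat ends, on a 10 mm rod. In the stand's frame it is at x -125, y 180 sin(a), z 140 + 180 cos(a) mm, a being the lever angle from upright, positive towards +y. Released, a is within 0.1 rad of the tilt. Lever and knob weigh 40 g. Room to pinch the flat ends from above.
- glue: bystander: yellow glue bottle, 56 mm in diameter, 130 mm tall, origin at the centre of its underside
- screwdriver: bystander: screwdriver with a red handle lying on the bench, about 200 mm long, along its x
- plane: bystander: small hand plane, 160 x 50 x 80 mm, origin at the centre of its sole

How it is judged:
By the outcome, as a careful person would: the job done as asked, in the order asked, and still so for the second after the job is handed in, with the robot touching nothing.
It also fails if it takes over 59 s, if anything falls off the work surface, if the arm or the gripper's body presses on something with over 40 N, if the wrist force passes 120 N, or if a joint passes its speed limit or range.

## Working session

There is one attempt and no reset: what is moved stays moved. The work goes in short steps, each a Python script; the robot and the scene stay as the last script left them, time stands still between calls to the robot, and variables do not carry over. Pictures are saved under pics/ and viewed, at most 10 in all, crops included, and the job is handed in when it is done.

```bash
mkdir -p pics; python3 - <<'E'
from rig import manip
import cv2,numpy as np
for n in("scene","top"):
    c=manip.camera(n);cv2.imwrite(f"pics/{n}0.png",c["image"][:,:,::-1])
    print(n,c["fx"],c["fy"],c["cx"],c["cy"]);print(np.round(c["cam_to_world"],4).tolist())
    np.savez(f"{n}0.npz",**c)
print(manip.get_time(),manip.get_ee_rot())
E
```

```text
scene 440.2444478933482 440.2444478933482 248.99875501418853 192.44292803261123
[[0.7622, 0.3883, -0.5179, 1.4611], [0.647, -0.433, 0.6276, -1.0795], [0.0194, -0.8135, -0.5813, 1.2093], [0.0, 0.0, 0.0, 1.0]]
top 455.47508777313146 455.47508777313146 265.5971880777184 193.46508948657387
[[0.0238, -0.9927, 0.1182, 0.4146], [-0.9997, -0.0228, 0.01, -0.0374], [-0.0072, -0.1184, -0.9929, 1.561], [0.0, 0.0, 0.0, 1.0]]
0.1 [-6.89798647e-01 -3.06461035e+00  2.10459686e-03]
```

View pics/scene0.png

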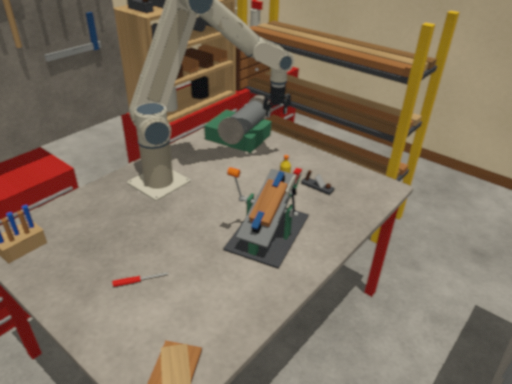

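View pics/top0.png

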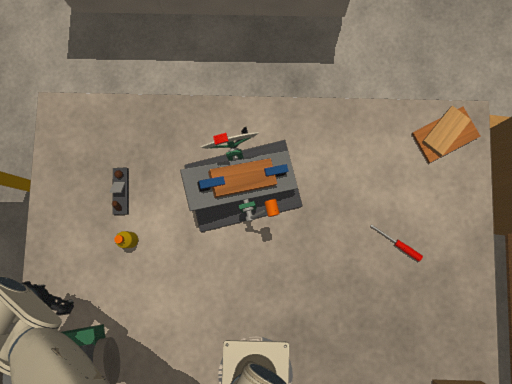

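Scene: the stand is right of the robot, at roughly (242,185) in the top picture. The knob is at (272,207), the red sector at (221,139) and the black pointer tip near (245,130). The glue, plane and screwdriver are well clear of it. I'll enlarge both views.

```bash
python3 - <<'E'
import cv2
a=cv2.imread("pics/top0.png")[115:240,170:315];cv2.imwrite("pics/topc.png",cv2.resize(a,None,fx=5,fy=4.8,interpolation=cv2.INTER_CUBIC) if 0 else cv2.resize(a,None,fx=4.8,fy=4.8,interpolation=cv2.INTER_CUBIC))
a=cv2.imread("pics/scene0.png")[155:270,215:345];cv2.imwrite("pics/scenec.png",cv2.resize(a,None,fx=5,fy=5,interpolation=cv2.INTER_CUBIC))
E
```

```text
(no output)
```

View pics/topc.png

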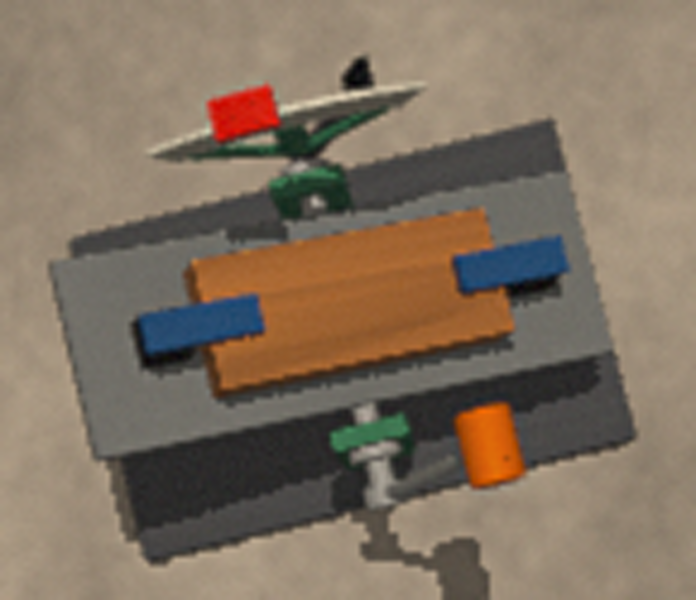

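View pics/scenec.png

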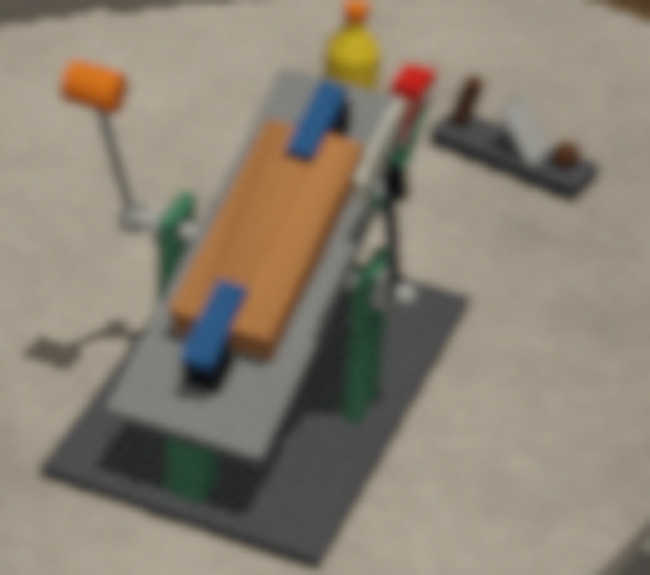

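The top crop shows the base corners at (553,120), (635,440), (150,562) and (72,243), the red sector at about (243,113), the pointer tip at (358,65) and the knob at (490,445). In the scene crop the base corners are at (318,562), (43,470) and (467,298), the red sector at (413,82), the knob at (94,86) and the pointer tip at (397,172). Next I'll fit the stand pose.

```bash
cat > geo.py <<'E'
import numpy as np,cv2
from scipy.optimize import least_squares
C={n:dict(np.load(f"{n}0.npz")) for n in("top","scene")}
def proj(n,P):
    c=C[n];T=np.linalg.inv(c["cam_to_world"]);q=np.atleast_2d(P)@T[:3,:3].T+T[:3,3]
    return np.c_[c["fx"]*q[:,0]/q[:,2]+c["cx"],c["fy"]*q[:,1]/q[:,2]+c["cy"]]
def W(s,P):
    c,d=np.cos(s[2]),np.sin(s[2]);return np.atleast_2d(P)@np.array([[c,-d,0],[d,c,0],[0,0,1]]).T+np.r_[s[0],s[1],0]
def ptr(t,x=.105,r=.16): return np.array([x,r*np.sin(t),.14+r*np.cos(t)])
def knob(a): return ptr(a,-.125,.18)
E
python3 - <<'E'
from geo import *
t=lambda u,v:(170+(u-2)/4.8,115+(v-2)/4.8)
s=lambda u,v:(215+(u-2)/5,155+(v-2)/5)
h=.016
ob=[("top",(.12,-.18,h),t(553,120)),("top",(-.12,-.18,h),t(635,438)),("top",(-.12,.18,h),t(150,562)),("top",(.12,.18,h),t(72,243)),
("scene",(.12,-.18,h),s(318,560)),("scene",(-.12,-.18,h),s(43,468)),("scene",(.12,.18,h),s(467,298))]
def seg(n,f):
    i=C[n]["image"].astype(int);r,g,b=i[...,0],i[...,1],i[...,2]
    m=f(r,g,b);y,x=np.nonzero(m)
    k=(x>170)&(x<345)&(y>115)&(y<270);return np.median(x[k]),x[k].mean(),y[k].mean(),x[k].min(),x[k].max(),k.sum()
red=lambda r,g,b:(r>130)&(g<60)&(b<60);org=lambda r,g,b:(r>150)&(g>70)&(g<130)&(b<45)
R={n:seg(n,red) for n in C};K={n:seg(n,org) for n in C};print(R,K)
def res(p):
    e=[proj(n,W(p,P))[0]-q for n,P,q in ob]
    e+=[proj(n,W(p,knob(p[3])))[0]-K[n][1:3] for n in C if n=="top"]
    e+=[proj(n,W(p,ptr(p[4],.105+p[5])))[0]-R[n][1:3] for n in C]
    return np.ravel(e)
f=least_squares(res,[.6,0,.2,-.33,0,0],loss="soft_l1");p=f.x
print(p.round(4));print(res(p).reshape(-1,2).round(2))
print("knob scene pred",proj("scene",W(p,knob(p[3]))),"meas",s(94,86))
print("ptr pred",proj("top",W(p,ptr(-.33))),t(358,62),proj("scene",W(p,ptr(-.33))),s(397,172))
for m in(p[4]-.1,p[4],p[4]+.1): print(proj("top",W(p,ptr(m))),proj("scene",W(p,ptr(m))))
print(W(p,knob(p[3])),W(p,knob(.4)))
E
```

```text
{'top': (np.float64(220.0), np.float64(220.30555555555554), np.float64(138.10185185185185), np.int64(214), np.int64(227), np.int64(108)), 'scene': (np.float64(184.0), np.float64(214.7037037037037), np.float64(135.0493827160494), np.int64(171), np.int64(300), np.int64(81))} {'top': (np.float64(271.0), np.float64(265.6328502415459), np.float64(199.35265700483092), np.int64(210), np.int64(278), np.int64(207)), 'scene': (np.float64(234.0), np.float64(238.1818181818182), np.float64(170.65454545454546), np.int64(229), np.int64(288), np.int64(55))}
[ 0.6275  0.0561  0.2783 -0.283   0.1549 -0.0074]
[[ 8.000e-02 -1.240e+00]
 [ 1.090e+00 -7.400e-01]
 [-5.700e-01  1.500e-01]
 [-6.800e-01 -9.600e-01]
 [ 2.100e-01 -1.000e-01]
 [-1.310e+00 -4.400e-01]
 [ 1.600e-01 -8.700e-01]
 [ 2.400e-01  9.300e+00]
 [ 2.300e-01  1.900e+00]
 [ 8.221e+01  4.090e+01]]
knob scene pred [[235.12606211 168.27380397]] meas (233.4, 171.8)
ptr pred [[246.16980345 131.43462134]] (244.16666666666669, 127.5) [[291.73046804 188.3780973 ]] (294.0, 189.0)
[[225.29275445 135.98343035]] [[297.42093611 178.16700698]]
[[219.91027838 137.51765082]] [[298.78012657 176.43075744]]
[[214.68869711 139.15898567]] [[300.06112116 175.10128057]]
[[ 0.52117106 -0.02659702  0.31283874]] [[0.48810187 0.08913329 0.30579098]]
```

```bash
cat > fit.py <<'E'
from geo import *
t=lambda u,v:(170+(u-2)/4.8,115+(v-2)/4.8)
s=lambda u,v:(215+(u-2)/5,155+(v-2)/5)
h=.016
ob=[("top",(.12,-.18,h),t(553,120)),("top",(-.12,-.18,h),t(635,438)),("top",(-.12,.18,h),t(150,562)),("top",(.12,.18,h),t(72,243)),
("scene",(.12,-.18,h),s(318,560)),("scene",(-.12,-.18,h),s(43,468)),("scene",(.12,.18,h),s(467,298))]
def seg(n,f,c,d=12):
    i=C[n]["image"].astype(int);r,g,b=i[...,0],i[...,1],i[...,2]
    y,x=np.nonzero(f(r,g,b));k=(abs(x-c[0])<d)&(abs(y-c[1])<d);return x[k].mean(),y[k].mean(),x[k].min(),x[k].max(),k.sum()
red=lambda r,g,b:(r>100)&(g<.5*r)&(b<.5*r)&(g<70);org=lambda r,g,b:(r>130)&(g>.3*r)&(g<.7*r)&(b<.35*r)
R={"top":seg("top",red,t(243,113)),"scene":seg("scene",red,s(413,82),6)}
K={"top":seg("top",org,t(490,445)),"scene":seg("scene",org,s(94,86))}
B={"top":t(358,70),"scene":s(397,178)}
def res(p):
    e=[proj(n,W(p,P))[0]-q for n,P,q in ob]
    e+=[proj(n,W(p,knob(p[3])))[0]-K[n][:2] for n in C]
    e+=[proj(n,W(p,ptr(p[4],p[5],p[6])))[0]-R[n][:2] for n in C]
    return np.ravel(e)
f=least_squares(res,[.6,0,.2,-.33,0,.105,.16],loss="soft_l1");p=f.x
if __name__=="__main__":
    print(R,K);print(p.round(4));print(res(p).reshape(-1,2).round(2))
    print("ptr pred",proj("top",W(p,ptr(-.33))),t(358,62),proj("scene",W(p,ptr(-.33))),s(397,172))
    g=least_squares(lambda q:np.ravel([proj(n,W(p,ptr(*q)))[0]-B[n] for n in C]),[-.33,.105,.16]);print("ptr fit",g.x,g.fun)
    for m in(p[4]-.1,p[4],p[4]+.1): print(proj("top",W(p,ptr(m,p[5],p[6]))),proj("scene",W(p,ptr(m,p[5],p[6]))))
    print(W(p,knob(p[3])),W(p,knob(.4)));np.save("stand.npy",p)
E
python3 fit.py
```

```text
{'top': (np.float64(220.34745762711864), np.float64(138.39830508474577), np.int64(214), np.int64(228), np.int64(118)), 'scene': (np.float64(297.1666666666667), np.float64(171.36666666666667), np.int64(294), np.int64(300), np.int64(30))} {'top': (np.float64(271.64044943820227), np.float64(207.2191011235955), np.int64(265), np.int64(278), np.int64(178)), 'scene': (np.float64(233.1917808219178), np.float64(171.76712328767124), np.int64(228), np.int64(238), np.int64(73))}
[ 0.6269  0.0559  0.2776 -0.3807  0.1296  0.0975  0.1807]
[[ 0.16 -1.04]
 [ 1.13 -0.53]
 [-0.55  0.3 ]
 [-0.62 -0.83]
 [ 0.02 -0.15]
 [-1.47 -0.51]
 [ 0.05 -0.88]
 [ 0.11  0.34]
 [-0.14 -0.13]
 [-0.05 -0.06]
 [-0.1   0.02]]
ptr pred [[246.25939944 131.64723233]] (244.16666666666669, 127.5) [[291.54933692 188.34544848]] (294.0, 189.0)
ptr fit [-0.3229379   0.11489813  0.15194985] [ 0.14706714  0.17662623  0.28839083 -0.05538207]
[[226.51635433 136.61986859]] [[295.49054986 173.42518139]]
[[220.30078998 138.34154597]] [[297.06920101 171.38657167]]
[[214.25275905 140.1902744 ]] [[298.56017873 169.81285951]]
[[ 0.52506901 -0.04270362  0.30711006]] [[0.48752391 0.0890357  0.30579098]]
```

The fit residuals are about 1 px. The stand is at (0.627, 0.056) with yaw 0.278, the lever angle is −0.38 and the mark is about +0.12. I'll move above the knob, time small moves there and take a wrist picture.

```bash
cat > arm.py <<'E'
from rig import manip
from geo import *
from scipy.spatial.transform import Rotation as Ro
p=np.load("stand.npy")
def ori(sg=1):
    y=sg*np.r_[np.cos(p[2]),np.sin(p[2]),0];z=np.r_[0,0,-1.];return Ro.from_matrix(np.c_[np.cross(y,z),y,z]).as_rotvec()
OR=ori(-1) 
def tcp(a,dz=.003): return W(p,knob(a))[0]+np.r_[0,0,dz]
E
python3 - <<'E'
from arm import *
for sg in(1,-1):
    for P in (tcp(p[3],.1),tcp(p[3]),tcp(.45)):
        q=manip.solve_ik(P,ori(sg));print(sg,None if q is None else np.round(q,2))
T=manip.get_time
P=manip.get_position();manip.servo_line(P+np.r_[0,0,.2],rate=.3);print("up",T())
sg=min((1,-1),key=lambda s:abs(manip.solve_ik(tcp(p[3],.1),ori(s))[5]));print("sg",sg)
O=ori(sg);manip.move_to(tcp(p[3],.1),O);print("moved",T(),manip.get_position())
for d,r in((.003,.03),(-.003,.1),(.01,.1),(-.01,.2),(.02,.4),(-.02,.1)):
    t0=T();P=manip.get_position();manip.servo_line(tcp(p[3],.1)+np.r_[0,0,.02]*0+np.r_[0,d if d>0 else 0,0],O,rate=r);t1=T()
    print(d,r,round(t1-t0,3),(manip.get_position()-P).round(4),np.abs(manip.get_joint_vel()).max().round(4))
print([manip.get_contact_force().round(2).tolist() for _ in range(3)])
q=np.array(manip.get_joint_positions())
for d in(.002,.01,.03):
    t0=T();q[0]+=d;manip.set_joints(q);print("sj",d,T()-t0,manip.get_joint_positions()[0]-q[0])
q[0]-=.042;manip.set_joints(q)
pos,rot=manip.get_position(),manip.get_ee_rot();c=manip.camera("wrist");np.savez("w0.npz",pos=pos,rot=rot,**c)
cv2.imwrite("pics/w0.png",c["image"][:,:,::-1]);print(T())
E
```

```text
1 [-0.1   0.13  1.67 -0.    1.34 -0.38]
1 [-0.1   0.21  1.79 -0.    1.14 -0.38]
1 [ 0.17  0.17  1.86 -0.    1.11 -0.1 ]
-1 None
-1 None
-1 None
up 0.9167Traceback (most recent call last):
  File "<stdin>", line 7, in <module>
  File "<stdin>", line 7, in <lambda>
TypeError: 'NoneType' object is not subscriptable
```

```bash
sed -i 's/OR=ori(-1)/OR=ori(1)/' arm.py
python3 - <<'E'
from arm import *
T=manip.get_time
O=OR;manip.move_to(tcp(p[3],.1),O);print("moved",T(),manip.get_position())
for d,r in((.003,.03),(-.003,.1),(.01,.1),(-.01,.2),(.02,.4),(-.02,.1)):
    t0=T();P=manip.get_position();manip.servo_line(tcp(p[3],.1)+np.r_[0,d if d>0 else 0,0],O,rate=r);t1=T()
    print(d,r,round(t1-t0,3),(manip.get_position()-P).round(4),np.abs(manip.get_joint_vel()).max().round(4))
print([np.round(manip.get_contact_force(),2).tolist() for _ in range(3)])
q=np.array(manip.get_joint_positions())
for d in(.002,.01,.03):
    t0=T();q[0]+=d;manip.set_joints(q);print("sj",d,T()-t0,manip.get_joint_positions()[0]-q[0])
q[0]-=.042;manip.set_joints(q)
pos,rot=manip.get_position(),manip.get_ee_rot();c=manip.camera("wrist");np.savez("w0.npz",pos=pos,rot=rot,**c)
cv2.imwrite("pics/w0.png",c["image"][:,:,::-1]);print(T())
E
```

```text
moved 3.2667 [ 0.52524735 -0.04201154  0.40715785]
0.003 0.03 0.25 [-0.0001  0.0029 -0.    ] 0.0056
-0.003 0.1 0.25 [-0.0001 -0.0038 -0.    ] 0.002
0.01 0.1 0.25 [-0.      0.0104  0.    ] 0.0085
-0.01 0.2 0.25 [ 0.     -0.0108  0.    ] 0.0062
0.02 0.4 0.25 [-0.     0.021 -0.   ] 0.0137
-0.02 0.1 0.35 [-0.     -0.0212 -0.    ] 0.0137
[[-0.33, -0.42, 0.01], [-0.33, -0.42, 0.01], [-0.33, -0.42, 0.01]]
sj 0.002 0.25 0.00030326906113535557
sj 0.01 0.25 0.0009269565815809289
sj 0.03 0.25 0.0009437773148166795
5.9167
```

View pics/w0.png

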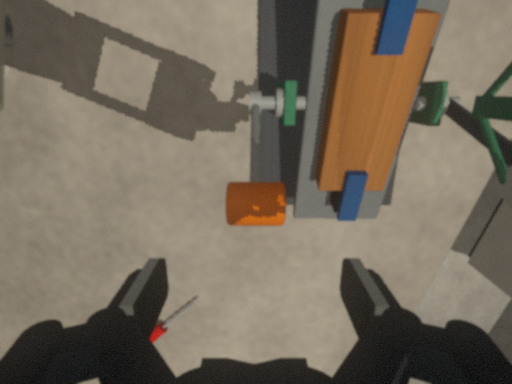

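The wrist view shows the knob at (256,203), centred between the fingers, with nothing beside it. Each move takes at least 0.25 s, so I need a model-based sampled controller. Tilt will come from the blue clamps in the scene camera. I'll write it and test it in simulation first.

```bash
cat > ctrl.py <<'E'
import numpy as np
from geo import *
p=np.load("stand.npy");K=.28;DT=.01;CYC=.30
# --- vision: blue clamps -> tilt
def blue(img,c,d):
    i=img.astype(float);w=np.clip(i[...,2]-1.25*i[...,0]-10,0,None)
    y,x=np.mgrid[:w.shape[0],:w.shape[1]];w=w*((abs(x-c[0])<d)&(abs(y-c[1])<d))
    s=w.sum()+1e-9;return np.r_[(w*x).sum()/s,(w*y).sum()/s]
def tab(P,t): # table frame -> stand frame
    c,s=np.cos(t),np.sin(t);return np.c_[P[:,0],P[:,1]*c+P[:,2]*s,.14-P[:,1]*s+P[:,2]*c]
G={"top":[(200.7,183.5),(276,170)],"scene":[(278.5,179),(257.5,220)]}  # +y clamp, -y clamp
Z={n:np.array([blue(C[n]["image"],g,11) for g in G[n]]) for n in G}
_f=least_squares(lambda q:np.ravel([proj(n,W(p,tab(q.reshape(2,3),-.33)))-Z[n] for n in G]),[0,.1,.045,0,-.1,.045])
CL=_f.x.reshape(2,3)
OFF=Z["scene"]-proj("scene",W(p,tab(CL,-.33)))
def vis(img,guess):
    z0=proj("scene",W(p,tab(CL,guess)))+OFF
    z=np.array([blue(img,c,11) for c in z0]);z=np.array([blue(img,c,11) for c in z])
    r=least_squares(lambda t:np.ravel(proj("scene",W(p,tab(CL,t[0])))+OFF-z),[guess]);return r.x[0],np.abs(r.fun).max()
# --- model
def prof(a0,a1):
    tt=np.arange(DT/2,CYC,DT);T=max(.12,abs(a1-a0)*.18/.2);s=np.clip((tt-.06)/T,0,1);return a0+(a1-a0)*s*s*(3-2*s)
def step(x,a0,a1):
    t,v,M,d=x;al=prof(a0,a1);J=.12*M;va=np.gradient(al,DT)
    for a,w in zip(al,va):
        m=K*(a-t)+.02*(w-v)+M*np.sin(t)-.08*v+d
        if t<-.33:m+=20*(-.33-t)-1.5*v
        v+=DT*m/J;t+=DT*v
    return np.r_[t,v,M,d]
Q=np.diag([.002,.02,.004,.003])**2;RV=.005**2
def ekf(x,P,a0,a1,z):
    f=step(x,a0,a1);A=np.c_[tuple((step(x+e,a0,a1)-f)/1e-4 for e in 1e-4*np.eye(4))]
    P=A@P@A.T+Q;k=P[:,0]/(P[0,0]+RV);return f+k*(z-f[0]),P-np.outer(k,P[0])
def mpc(x,a,ref,u0,lim=.14):
    N=7
    def res(u):
        y,b,r=x.copy(),a,[]
        for k in range(N):
            y=step(y,b,b+u[k]);b+=u[k];r+=[10*(y[0]-ref[k]),2*(y[1]-(ref[k]-ref[k-1])/CYC*(k>0)),1.0*u[k],20*max(0,abs(b-y[0])-.82)]
        return r
    return least_squares(res,np.clip(u0,-.99*lim,.99*lim),bounds=(-lim,lim),diff_step=1e-4,max_nfev=12).x
def run(io,mark,a,hold=9.,log=print):
    """io.look(guess)->(tilt,time); io.go(a)->achieved a"""
    base=io.look(-.33)[0];log("base",base);z=base
    while z<base+.012:                                   # lift off
        a0=a;a=io.go(a+(.13 if a<-.05 else .04));z,T=io.look(z);log("lift %.2f a %.3f z %.4f"%(T,a,z))
        if a>.52: log("no lift");return a,False
    x=np.r_[z,.03,K*(a-.02+.33)/np.sin(.33),0];P=np.diag([.005,.05,.04,.02])**2
    u=np.zeros(7);r=z;goal=mark;vin=None;land=0;ph="up"
    while 1:
        refs=[]
        q=r
        for k in range(7):
            vmax=.15 if ph=="up" else (.09 if q>-.24 else .05)
            q+=np.clip(goal-q,-vmax*CYC,vmax*CYC);refs.append(q)
        r=refs[0]
        u=mpc(x,a,refs,np.r_[u[1:],0]);a0=a;a=io.go(a+u[0]);z,T=io.look(x[0]+.2*x[1]);x,P=ekf(x,P,a0,a,z)
        log("%s %.2f a %.3f z %.4f ref %.3f x %s"%(ph,T,a,z,r,x.round(3)))
        if ph=="up":
            if abs(z-mark)<.055: vin=T if vin is None else vin
            else: vin=None
            if vin is not None and T-vin>hold: ph="down";goal=-.345
        elif z<base+.008:
            land+=1
            if land==2: break
        if T>46 and ph=="up": log("late");ph="down";goal=-.345
    return a,True
E
cat > simt.py <<'E'
from ctrl import *
class Sim:
    def __init__(s,M,d,bias,seed): s.M,s.x,s.a,s.T,s.b,s.r=M,np.r_[-.33,0,M,d],-.38,0,bias,np.random.default_rng(seed);s.vt=0
    def look(s,g): return s.x[0]+.004*s.r.normal(),s.T
    def go(s,a):
        o=s.x.copy();s.x=step(s.x,s.a+s.b,a+s.b);s.T+=.3
        if o[0]>-.32 and s.x[0]<-.325: s.vt=o[1]
        s.a=a;return a
if __name__=="__main__":
    print(CL.round(4),np.abs(_f.fun).max(),Z); print([vis(C["scene"]["image"],g) for g in(-.33,-.25)])
    J=proj("scene",W(p,tab(CL,.05)))-proj("scene",W(p,tab(CL,-.05)));print("px/.1rad",J)
    for M,b,s in((.4,.03,1),(.6,-.03,2),(.5,0,3)):
        S=Sim(M,0,b,s);L=[];a,ok=run(S,.115,-.38,log=lambda *q:L.append(q[0]))
        zz=[float(l.split(" z ")[1].split()[0]) for l in L if l.startswith("up")]
        print(M,ok,S.T,"max",max(zz),"last 6s of hold",np.min(zz[-25:]),np.max(zz[-25:]),"landing v",S.vt,"a",a);print(L[-1])
E
time python3 simt.py
```

```text
Traceback (most recent call last):
  File "simt.py", line 10, in <module>
    print(CL.round(4),np.abs(_f.fun).max(),Z); print([vis(C["scene"]["image"],g) for g in(-.33,-.25)])
                             ^^
NameError: name '_f' is not defined

real	0m1.981s
user	0m1.832s
sys	0m0.408s
```

```bash
sed -i 's/np.abs(_f.fun).max(),Z/Z,OFF/' simt.py; time python3 simt.py
```

```text
[[ 0.0018  0.1214  0.0367]
 [ 0.0002 -0.1064  0.0451]] {'top': array([[205.36908045, 183.06385863],
       [276.15815781, 169.60625235]]), 'scene': array([[278.28095762, 178.10243533],
       [256.8837151 , 220.82767781]])} [[-0.98791716  0.16433139]
 [-0.18961616  0.02116905]]
[(np.float64(-0.33), np.float64(0.0)), (np.float64(-0.3299999999952498), np.float64(1.1749534678529017e-10))]
px/.1rad [[ 0.14015167  1.95819998]
 [ 0.56473779 -2.88501317]]
0.4 True 19.800000000000026 max 0.1356 last 6s of hold 0.0938 0.1356 landing v 0 a -0.06503289375987859
down 19.80 a -0.065 z -0.3316 ref -0.345 x [-0.332  0.004  0.39   0.006]
0.6 True 21.60000000000003 max 0.1372 last 6s of hold 0.0949 0.1372 landing v -0.12676058664328008 a 0.1928196277253054
down 21.60 a 0.193 z -0.3360 ref -0.338 x [-0.333  0.001  0.592 -0.009]
0.5 True 20.700000000000028 max 0.1339 last 6s of hold 0.1016 0.1339 landing v 0 a 0.13441233417749815
down 20.70 a 0.134 z -0.3338 ref -0.338 x [-0.332  0.002  0.495 -0.004]
real	0m23.735s
user	0m24.065s
sys	0m0.312s
```

```bash
sed -i 's/(200.7,183.5)/(211.3,182.3)/; s/(.09 if q>-.24 else .05)/(.09 if q>-.22 else .04)/' ctrl.py
cat > real.py <<'E'
from arm import *
import ctrl
def lever_angle():
    d=manip.get_position()-np.r_[p[0],p[1],0];y=-np.sin(p[2])*d[0]+np.cos(p[2])*d[1];return np.arctan2(y,d[2]-.003-.14)
class Rig:
    i=0;frames=[]
    def look(s,g):
        T=manip.get_time();im=manip.camera("scene")["image"];s.i+=1;s.frames.append((T,im));z,e=ctrl.vis(im,g);s.err=e;return z,T
    def go(s,a): manip.servo_line(tcp(a),OR,rate=.2);return a
E
python3 - <<'E'
from real import *
print(ctrl.CL.round(4),ctrl.OFF.round(2))
manip.command_gripper(.08);manip.servo_line(tcp(p[3]),OR,rate=.12)
print(manip.get_contact_force(),manip.get_time())
manip.command_gripper(.03,25);print(manip.get_width(),manip.get_grip_force(),manip.get_contact_force(),manip.get_time(),lever_angle(),p[3])
r=Rig();print([r.look(-.33) for _ in range(2)],r.err)
a=cv2.resize(r.frames[0][1][110:260,190:360],None,fx=4,fy=4,interpolation=cv2.INTER_CUBIC);cv2.imwrite("pics/g.png",a[:,:,::-1])
E
```

```text
[[ 0.0018  0.1076  0.0515]
 [ 0.0002 -0.1064  0.0451]] [[ 0.49 -0.08]
 [-0.19  0.02]]
[0.31996495 0.36388404 0.76267279] 7.1083
0.043839002123236805 30.591153502464294 [ 1.48945331 -0.95392333  3.22769898] 7.525 -0.38074595797054167 -0.38074186954722455
[(np.float64(-0.3287323145585516), 7.525), (np.float64(-0.32858623005472853), 7.575)] 0.006175056353640684
```

View pics/g.png

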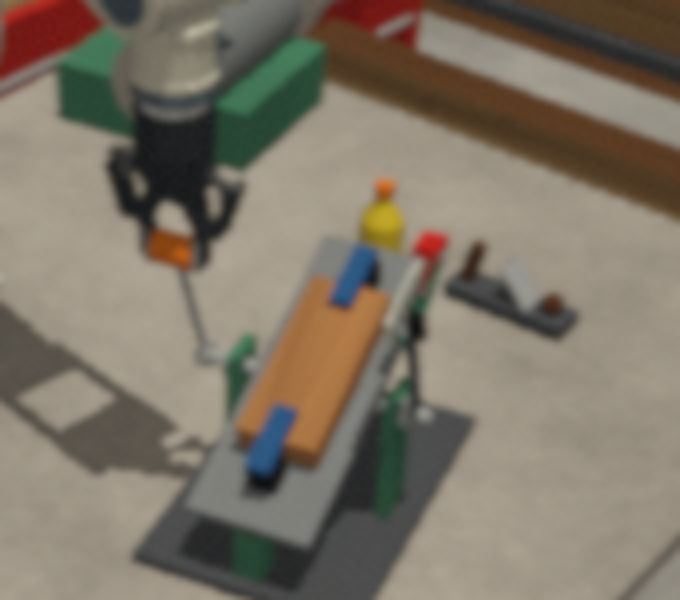

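The picture shows the knob pinched at (172,248) with a width of 43.8 mm, the clamps unobstructed and the table still on its rest. Vision noise is about 0.0002 rad. Starting the balancing run.

```bash
python3 - <<'E'
from real import *
import pickle
r=Rig()
try:
    a,ok=ctrl.run(r,.115,p[3],hold=9.,log=lambda *q:print(*q,"e%.2f"%getattr(r,"err",0)))
    while a>p[3]+1e-3:
        a=r.go(max(p[3],a-.08))
    print("end",ok,a,r.look(-.33),r.err,manip.get_width(),np.round(manip.get_contact_force(),2))
finally: pickle.dump(r.frames,open("frames.pkl","wb"))
E
```

```text
base -0.32953564095027843 e0.02
lift 7.94 a -0.251 z -0.3287 e0.01
lift 8.26 a -0.121 z -0.3290 e0.01
lift 8.57 a 0.009 z -0.3291 e0.01
lift 8.88 a 0.049 z -0.3295 e0.00
lift 9.18 a 0.089 z -0.3290 e0.02
lift 9.47 a 0.129 z -0.3298 e0.02
lift 9.78 a 0.169 z -0.3286 e0.03
lift 10.07 a 0.209 z -0.3290 e0.01
lift 10.38 a 0.249 z -0.3294 e0.02
lift 10.68 a 0.289 z -0.3296 e0.01
lift 10.97 a 0.329 z -0.3218 e0.12
lift 11.28 a 0.369 z -0.3073 e0.08
up 11.57 a 0.456 z -0.2557 ref -0.262 x [-0.257  0.258  0.567  0.015] e0.10
up 11.90 a 0.316 z -0.1589 ref -0.217 x [-0.159  0.361  0.564  0.017] e0.14
up 12.22 a 0.176 z -0.0747 ref -0.172 x [-0.073  0.295  0.557  0.005] e0.28
up 12.55 a 0.036 z -0.0251 ref -0.127 x [-0.022  0.127  0.527 -0.01 ] e0.25
up 12.85 a -0.063 z -0.0262 ref -0.082 x [-0.024 -0.082  0.507 -0.016] e0.25
up 13.18 a 0.077 z -0.0636 ref -0.037 x [-0.063 -0.109  0.5   -0.019] e0.20
up 13.50 a 0.217 z -0.0684 ref 0.008 x [-0.07   0.041  0.5   -0.016] e0.28
up 13.80 a 0.276 z -0.0285 ref 0.053 x [-0.029  0.22   0.498 -0.016] e0.24
up 14.12 a 0.136 z 0.0523 ref 0.098 x [ 0.051 
[... 3575 characters left out ...]
 0.497 -0.016] e0.10
down 28.59 a 0.219 z -0.2772 ref -0.284 x [-0.277 -0.065  0.498 -0.017] e0.09
down 28.89 a 0.280 z -0.2999 ref -0.296 x [-0.299 -0.057  0.499 -0.018] e0.05
down 29.19 a 0.315 z -0.3021 ref -0.308 x [-0.303  0.003  0.496 -0.017] e0.11
down 29.49 a 0.241 z -0.3059 ref -0.320 x [-0.306 -0.037  0.496 -0.017] e0.10
down 29.79 a 0.289 z -0.3212 ref -0.332 x [-0.321 -0.04   0.497 -0.017] e0.08
down 30.09 a 0.183 z -0.3285 ref -0.344 x [-0.332  0.     0.496 -0.017] e0.02
down 30.39 a 0.087 z -0.3285 ref -0.345 x [-0.333  0.001  0.496 -0.017] e0.02
end True -0.38074186954722455 (np.float64(-0.32953258969922444), 31.9417) 0.01009587479086349 0.04349665728645728 [ 5.83  2.51 -1.46]
```

The balancing run was smooth and the landing soft. Before releasing the knob, I'll check in a frame from the hold that the pointer stood in the red.

```bash
python3 - <<'E'
import pickle,cv2,numpy as np
F=pickle.load(open("frames.pkl","rb"))
k=[im for T,im in F if 17<T<23];m=np.mean(k,0).astype(np.uint8);print(len(k))
a=m[150:215,265:330];b=F[0][1][150:215,265:330]
cv2.imwrite("pics/hold.png",cv2.resize(np.hstack([a,b]),None,fx=6,fy=6,interpolation=cv2.INTER_CUBIC)[:,:,::-1])
E
```

```text
20
```

View pics/hold.png

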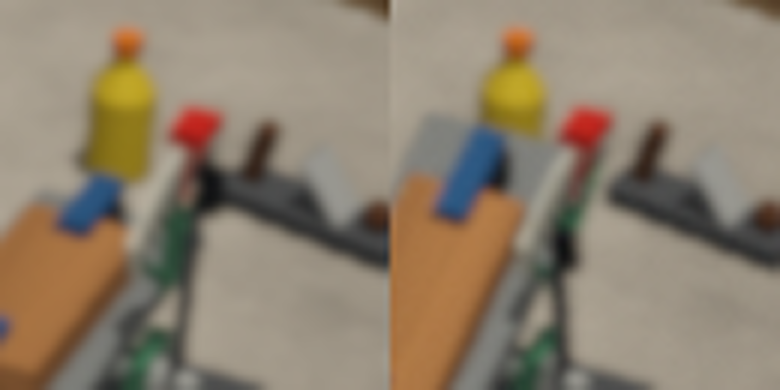

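In the hold (left half) the pointer tip is at (209,187), below the red block at (197,128). At rest (right half) it is at (567,245). I'll measure its angle and compare it with the mark.

```bash
python3 - <<'E'
from geo import *
import pickle
p=np.load("stand.npy");F=pickle.load(open("frames.pkl","rb"))
def mean(a,b): return np.mean([im for T,im in F if a<T<b],0)
rest=mean(0,10.7);hold=mean(17,23)
def px(u,v): return np.r_[265+(u-2.5)/6,150+(v-2.5)/6]
print("rest pred",[proj("scene",W(p,ptr(-.33,x,r))).round(1).tolist() for x,r in((.105,.16),(.115,.152))],px(177,245))
for t in(.0,.04,.08,.115,.15): print(t,[proj("scene",W(p,ptr(t,x,r))).round(1).tolist() for x,r in((.105,.16),(.115,.152))],px(209,187))
# pixels that became darker / sheet of numbers around tip in both
for nm,I,c in(("rest",rest,(294.5,190.5)),("hold",hold,(300,180.5))):
    g=I.max(2);x0,y0=int(c[0])-7,int(c[1])-8;print(nm,x0,y0);print(g[y0:y0+30:1,x0:x0+14].astype(int))
c=dict(np.load("top0.npz"))["image"];print(c[128:146,210:232,0]-0);print(c[128:146,210:232,1])
E
```

```text
rest pred [[[291.5, 188.3]], [[294.2, 190.4]]] [294.08333333 190.41666667]
0.0 [[[296.5, 179.3]], [[298.8, 181.7]]] [299.41666667 180.75      ]
0.04 [[[297.0, 178.4]], [[299.4, 180.9]]] [299.41666667 180.75      ]
0.08 [[[297.6, 177.7]], [[299.9, 180.2]]] [299.41666667 180.75      ]
0.115 [[[298.1, 177.0]], [[300.3, 179.6]]] [299.41666667 180.75      ]
0.15 [[[298.6, 176.5]], [[300.8, 179.0]]] [299.41666667 180.75      ]
rest 287 182
[[130 133 145 155 149 131 108  95  95  94  94 117 135 128]
 [139 141 152 154 140 119  97  83  86  86 101 125 144 135]
 [146 148 156 150 130 108  89  77  78  90 112 138 155 150]
 [145 152 155 141 116  95  83  75  78  96 123 149 163 164]
 [146 154 150 131 104  83  74  75  86 108 133 156 166 168]
 [151 155 143 122  97  72  62  69  90 117 141 162 169 170]
 [158 155 134 111  89  61  45  52  81 116 148 165 169 170]
 [161 150 124 102  79  50  31  36  69 116 149 164 168 169]
 [156 142 120 100  77  45  24  29  67 114 148 163 167 167]
 [141 129 117 105  82  49  23  25  63 110 145 161 164 164]
 [122 114 109 107  89  54  25  23  56 103 140 159 163 163]
 [112 103 101
[... 5542 characters left out ...]
8  33  33  35  35  27  27  61
  170 156 143 104]
 [144 145 145 107  39  20  30  20  27  27  30  26  25  31  36  35  27  36
   86  84  81  74]
 [143 140 146 149  68  26   8  20  27  30  20  27  25  29  23  31  32  27
   50  74  79  79]
 [143 147 155 173  82  22  21  24  26  25  27  26  25  22  25  25  35  32
   59  72  70  64]
 [166 173 192 193  99  28  16  16  10  24  16  20  34  42  65  71  99  66
   57  54  48  46]
 [180 141 135 100  63  33  21  23  23  46  50  72 104 123 146 151 149  82
   47  43  49  45]
 [ 98  77  80  77  77  46  32  55  68 111 124 155 159 154 147 148 148 102
   55  47  45  47]
 [ 75  73  79  75  78  79  68  98 117 103 106 110 110 109 108 108 108  77
   50  41  45  49]]
```

```bash
python3 - <<'E'
from geo import *
import pickle
from scipy.optimize import minimize
p=np.load("stand.npy");F=pickle.load(open("frames.pkl","rb"))
mean=lambda a,b:np.mean([im for T,im in F if a<T<b],0).astype(np.float32)
rest,hold=mean(0,10.7),mean(17,23)
def tab(P,t):
    c,s=np.cos(t),np.sin(t);return np.c_[P[:,0],P[:,1]*c+P[:,2]*s,.14-P[:,1]*s+P[:,2]*c]
Y,X=np.meshgrid(np.arange(-.2,.2,.002),np.arange(-.08,.08,.002))
def samp(im,t,h,dx,dy,dz):
    q=proj("scene",W(p,tab(np.c_[X.ravel(),Y.ravel(),0*X.ravel()+h],t)+[dx,dy,dz])).astype(np.float32)
    return cv2.remap(im,q[:,0].reshape(X.shape),q[:,1].reshape(X.shape),cv2.INTER_CUBIC)
for name,x0,y0,h,useplate in(("wood",.05,.11,.04,0),("wood h35",.05,.11,.035,0),("plate end edges",.08,.2,.011,1)):
    M=(abs(X)<x0)&(abs(Y)<y0)
    if useplate: M=M&(abs(Y)>.14)
    A=samp(rest,-.33,h,0,0,0)[M].ravel()
    def cost(v):
        B=samp(hold,v[0],h,0,v[1]*.1,v[2]*.1)[M].ravel();return -np.corrcoef(A,B)[0,1]
    for fix in(1,0):
        f=(lambda v:cost([v[0],0,0])) if fix else cost
        r=min((minimize(f,[t0,0,0],method="Nelder-Mead") for t0 in(.03,.11)),key=lambda r:r.fun);print(name,fix,r.x.round(3),r.fun)
E
```

```text
wood 1 [ 0.097 -0.005 -0.006] -0.9388154795293567
wood 0 [0.092 0.038 0.011] -0.9491784735399582
wood h35 1 [ 0.109 -0.006 -0.007] -0.925271061827573
wood h35 0 [0.091 0.057 0.026] -0.9517896151482842
plate end edges 1 [0.026 0.001 0.001] -0.6426115458122053
plate end edges 0 [0.007 0.034 0.072] -0.6956924830514158
```

Registering the wood top gives a hold tilt of 0.09–0.11 and the clamps give 0.115. The mark is about 0.12 ± 0.1, so the pointer was well inside the sector for over 8 s. Releasing the knob.

```bash
python3 - <<'E'
from real import *
manip.command_gripper(.083);print(manip.get_width(),manip.get_contact_force(),manip.get_time())
P=manip.get_position();manip.servo_line(P+np.r_[0,0,.12],rate=.12);manip.hold(.5)
r=Rig();print(r.look(-.33),r.err,manip.get_contact_force())
a=cv2.resize(r.frames[0][1][110:260,190:360],None,fx=4,fy=4);cv2.imwrite("pics/end.png",a[:,:,::-1])
E
```

```text
0.08320462377228338 [ 0.67526369 -0.18457619  0.38136513] 32.4667
(np.float64(-0.3293302265665807), 34.1167) 0.006021901550184339 [-0.06875613  1.33349757  0.44567494]
```

View pics/end.png

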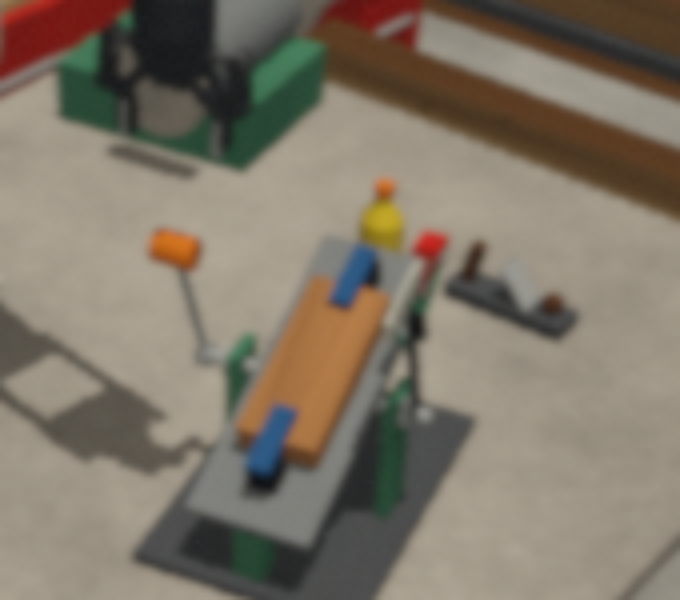

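The table is back on its −y rest, the knob is free at (175,247), the gripper is clear above it, and the glue and plane have not moved.

```bash
python3 -c "
from rig import manip
print(manip.sign_off())"
```

```text
the job is handed in; nothing more can be done
None
```

Job handed in: by my camera measurements the pointer stood inside the red sector for about 8 s, then the table was laid softly back on its −y rest and the knob released at about 32 s; no verdict was returned.

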